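Jack up the marked bar and hold it

TASK

Slide the little red jack along its rail until its saddle sits centred under the yellow lift pad of the iron bar, with the pump handle still up. Then press the pump handle all the way down, so that the bar's free end is raised clear of its rest while its heel end stays on the other rest, and finish while still holding the handle fully down. Do not touch the bar with the robot, and leave the bell, tongs, hook and shovel head where they lie.

Things in the scene. Friction and masses are not known exactly. Their poses are not given: they have to be found in the camera images.
- rail: Dark iron rail fixed to the bench, 470 mm long along its own y axis, 30 mm wide, top 20 mm above the bench. Origin on the bench midway along it, on its centreline; z up. It does not move.
- jack (a joint): Slide of the red jack along the rail, m: 0 at the end stop at the rail's -y end, growing to 0.23 towards the rail's +y. Friction about 2 N; it stays where it is left. The jack's base is 56 mm wide across the rail and 100 mm long.
- saddle_top (a point): Centre of the top face of the jack's bare steel saddle, a plate 34 x 34 x 8 mm on a stem. 70 mm above the bench when the handle is up, so that it passes 10 mm below the lift pad. It rises 81 mm per radian of the handle joint, 34 mm in all. The point's axes are the rail's.
- saddle: The saddle plate itself, origin at the centre of its top face, axes as the rail's.
- pump (a joint): Angle of the pump handle, rad: 0 fully up (where its spring keeps it), growing to 0.42 at its stop fully down. It springs back when let go. It takes about 4 to 5 N down at the grip to move the handle when unloaded and 8 to 12 N with the bar on the saddle. It turns about a level axis along the rail's x through point pump_hinge.
- pump_hinge (a point): Point on the hinge axis of the pump handle, on the rail's centreline plane, 45 mm towards the rail's -y from the saddle centre, 54 mm above the bench. Rides with the jack.
- handle_grip (a point): Centre of the round black rubber grip of the handle, 22 mm in diameter and about 80 mm long, 150 mm from the hinge. The handle runs from the hinge towards the rail's -y, rising at 0.45 rad from level when up (grip centre 119 mm above the bench) and 0.03 rad when fully down (59 mm). Pinched across the rail's x from above, the grip may turn between the fingers as the handle swings.
- handle: The pump handle: steel shaft 14 mm thick with the rubber grip. Origin on the hinge axis.
- bar: Flat iron bar 260 x 40 x 10 mm, 0.7 to 0.95 kg, loose on two rests and crossing above the rail. Origin at the underside centre of its lift pad; its x runs along the bar from free end (90 mm to -x) to heel end (170 mm to +x). Its top is 24 mm above the origin, 104 mm above the bench at the start.
- lift_pad (a point): Underside centre of the lift pad, a yellow block 36 x 36 x 14 mm under the bar, marked by a yellow band 36 mm long around the bar; 80 mm above the bench at the start, right above the rail's centreline.
- free_rest: Dark steel rest, 24 x 62 mm, 94 mm high with two cheeks beside the bar up to 114 mm, carrying the free (robot-side) end of the bar, 70 mm from the lift pad. Origin on the bench at its middle. Fixed.
- heel_rest: The like rest under the heel (far) end of the bar, 150 mm from the lift pad, with an end stop. Origin on the bench at its middle. Fixed.
- bell: Small cast brass bell standing mouth down, 72 mm wide, 74 mm high. Origin at the centre of its underside. Bystander.
- tongs: Dark steel tongs lying flat, 300 mm long along their x, 55 mm wide, 16 mm high. Origin on the bench near the middle. Bystander.
- hook: Forged dark hook lying flat, 125 mm long along its x, 10 mm thick. Origin on the bench near the middle. Bystander.
- shovel: Flat rusty hearth shovel head, 150 x 120 mm with 18 mm rims and a short socket to +x. Origin under its middle. Bystander.

How it is judged:
By the outcome, as a careful person would: the job done as asked, in the order asked, and still so for the second after the job is handed in, while the arm keeps its last pose, push and grip.
It also fails if it takes over 35 s, if anything falls off the work surface, if the arm or the gripper's body presses on something with over 40 N, if the wrist force passes 120 N, or if a joint passes its speed limit or range.

ROBOT

A 6-joint arm with a two-finger parallel gripper is mounted at the origin on the work surface. World frame = base frame: x ahead of the robot, y to its left, z up, the work surface at z = 0. Lengths are in mm, angles in rad, forces in N, time in s.
With the tool pointing down it reaches from about 325 to 875 mm from the base axis. Payload 4.4 kg.
Tool frame: the origin (TCP) lies at the very end of the fingers, on their centre line; the grasp point (between the pads) lies 19 mm behind it; z points along the fingers, y is the direction in which the jaws open and shut (so a half turn about z gives the same grasp; the last joint's range is limited). The gripper opens to 85 mm and grips with 20 to 120 N. Pads are 22 mm wide; open, the fingers measure 114 mm over their backs; the gripper's body (76 mm by 85 mm) begins 54 mm behind the grasp point. The pads swing forward as they close: fully open they stand 13 mm farther back than shut.
Start: joints at [1.075, 0.207, 1.542, -0, 1.393, -0.15], TCP at [194.364, 541.156, 231.282] pointing down, gripper open.
Joint ranges: [-2.73, 2.73], [-0.86, 2.22], [0.23, 2.46], [-1.11, 4.25], [0.08, 2.63], [-2.82, 2.82]. Speed limits (rad/s): [2.79, 2.79, 3.14, 3.14, 3.14, 3.14].

INTERFACE

Orientations are given as a rotation vector (axis times angle).
In Python, from plant import arm gives the robot as it stands. Calls block until the motion is done:
- arm.move_ptp(position, orientation): joint-space move of the TCP to a pose.
- arm.movel(position, frame=None, velocity=150): straight line of the TCP; frame=None keeps the orientation; velocity is the mean speed in mm/s.
- arm.goto_joints(angles): joint-space move.
- arm.set_gripper(opening, grasp_force=None): finger opening in mm; grasp_force is the grip in N (None keeps the last); returns when the fingers have stopped.
- arm.sleep(seconds).
- arm.inverse_kinematics(position, orientation): joint angles nearest the present ones, or None.
- arm.sense(): the state.
- arm.read_camera(name): name is "scene" or "top" or "wrist"; returns a dict with "image" (480x640x3 uint8, red, green, blue), "fov_y" (degrees; the focal length in pixels is half the picture's height over the tangent of half this angle, whatever the lens; pixels are square), "cx", "cy" (the principal point, pixels), "rvec" (rotation vector, rad) and "tvec" (3), from world to camera coordinates, as OpenCV has them. Camera axes: x right, y down, z forward; pixel columns grow to the right and rows downward; lengths in mm; the calibration is good to about 2 mm. A picture is of the moment at which its call begins. There is no depth.
A pose or a line that the arm cannot do raises arm.IKError and nothing moves.
- arm.job_done(): hands the job in, once; it reports no verdict.
The state is a dict: "t": time; "joint_pos": joint angles; "joint_vel": joint speeds; "joint_efforts": joint torques, N m; "position": TCP position; "tool_rot": TCP orientation; "ft_force": force on the tool from outside, world axes, zero at the start; "wrist_torque": the same for the moment, N m; "gripper_width": finger opening in mm.
Only numpy, scipy, OpenCV 4.12 (cv2) and the standard library are available. Lean on these libraries where they do the work, as an engineer would, in place of code of your own. Each camera call takes 0.05 s, during which the arm holds its last target. There are 200 camera calls.

## Working session

There is one attempt and no reset: what is moved stays moved. The work goes in short steps, each a Python script; the robot and the scene stay as the last script left them, time stands still between calls to the robot, and variables do not carry over. Pictures are saved under pics/ and viewed, about 8 in all and at most 12, crops included, and the job is handed in when it is done.

```bash
ls; mkdir -p pics
cat > h.py <<'E'
import numpy as np, cv2, pickle
from plant import arm
def shot(name,fn):
    c=arm.read_camera(name); cv2.imwrite(f'pics/{fn}.png',c['image'][:,:,::-1]); pickle.dump(c,open(f'pics/{fn}.pkl','wb')); return c
def load(fn): return pickle.load(open(f'pics/{fn}.pkl','rb'))
def ray(c,p):
    f=240/np.tan(np.radians(c['fov_y'])/2); R=cv2.Rodrigues(np.array(c['rvec'],float))[0]; t=np.array(c['tvec'],float)
    d=R.T@np.array([(p[0]-c['cx'])/f,(p[1]-c['cy'])/f,1]); return -R.T@t,d/np.linalg.norm(d)
def onz(c,p,z):
    o,d=ray(c,p); return o+d*(z-o[2])/d[2]
def tri(c1,p1,c2,p2):
    o1,d1=ray(c1,p1);o2,d2=ray(c2,p2)
    s=np.linalg.lstsq(np.c_[d1,-d2],o2-o1,rcond=None)[0]; a=o1+d1*s[0];b=o2+d2*s[1]
    return (a+b)/2,np.linalg.norm(a-b)
def proj(c,P):
    f=240/np.tan(np.radians(c['fov_y'])/2); R=cv2.Rodrigues(np.array(c['rvec'],float))[0]
    q=R@np.array(P,float)+np.array(c['tvec'],float); return q[:2]/q[2]*f+[c['cx'],c['cy']]
E
python3 - <<'E'
from h import *
for n in('scene','top'):
    c=shot(n,n+'0'); print(n,c['fov_y'],ray(c,(c['cx'],c['cy'])))
s=arm.sense();print(s)
E
```

```text
pics
scene 50.43639793322305 (array([1123.8018898 , -252.14231582,  850.83271679]), array([-0.58341826,  0.29917946, -0.75505946]))
top 55.758753682314655 (array([ 445.98054209,   49.0977284 , 1065.94423514]), array([ 0.13359958,  0.00178892, -0.99103378]))
{'t': 0.1, 'joint_pos': array([ 1.07547857e+00,  2.07385723e-01,  1.54282163e+00,  7.61258102e-06,
        1.39345620e+00, -1.50497525e-01]), 'joint_vel': array([ 0.00082986, -0.00149644, -0.00252801, -0.00022395, -0.00017645,
        0.00066734]), 'joint_efforts': array([-1.73877806e-04, -3.84089613e+01, -2.92547786e+01, -3.17745180e-04,
        4.81703435e-03,  3.85044700e-05]), 'position': array([194.04881762, 540.55097975, 230.20792628]), 'tool_rot': array([-5.38850797e-01, -3.09435964e+00,  3.08044634e-03]), 'ft_force': array([-0.65597355, -0.74184702, -0.26194285]), 'wrist_torque': array([-0.04008387,  0.0063389 ,  0.03703202]), 'gripper_width': 85.22199216511613}
```

View pics/scene0.png

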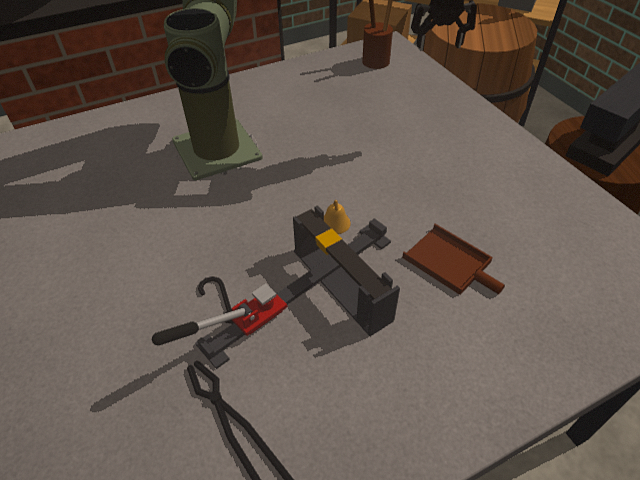

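View pics/top0.png

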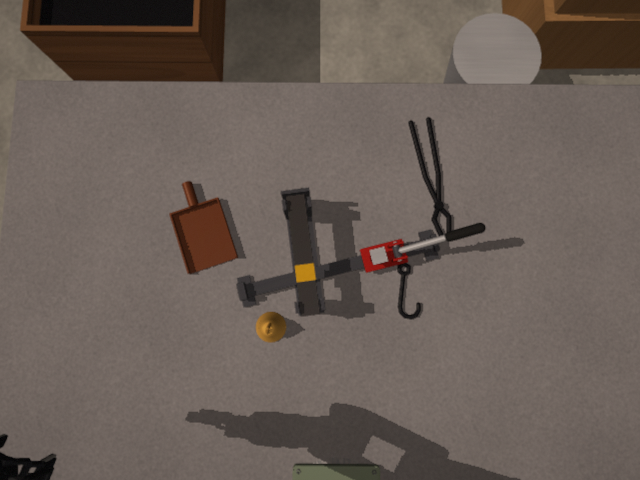

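Both views show the jack at the right: saddle at about (379,256) top and (263,293) scene, grip at about (466,231) top and (175,334) scene, yellow band at (305,272) top and (328,240) scene. Next, masks.

```bash
cat > m.py <<'E'
from h import *
def comps(c,mask,box,n=3,amin=15):
    x0,y0,x1,y1=box; m=np.zeros(mask.shape,np.uint8); m[y0:y1,x0:x1]=mask[y0:y1,x0:x1]
    k,l,s,ce=cv2.connectedComponentsWithStats(m,connectivity=8)
    o=sorted(range(1,k),key=lambda i:-s[i,4])[:n]
    r=[]
    for i in o:
        if s[i,4]<amin: continue
        cnt=np.argwhere(l==i)[:,::-1].astype(np.float32)
        r.append((int(s[i,4]),ce[i].round(1),cv2.minAreaRect(cnt),cnt))
    return r
def masks(c):
    im=c['image']; h=cv2.cvtColor(im,cv2.COLOR_RGB2HSV).astype(int); H,S,V=h[...,0],h[...,1],h[...,2]
    return dict(yellow=((H>18)&(H<32)&(S>150)&(V>150)),red=((H<6)|(H>174))&(S>150)&(V>90),
      light=(S<40)&(V>140),dark=(V<45))
E
python3 - <<'E'
from m import *
B={'top0':(225,180,510,320),'scene0':(145,200,400,375)}
tiles=[]
for n in B:
    c=load(n);M=masks(c)
    for k in M:
        for a,ce,r,_ in comps(c,M[k].astype(np.uint8),B[n],4): print(n,k,a,ce,[np.round(q,1).tolist() for q in r[:2]],round(r[2],1))
c=load('top0')['image'];tiles=[cv2.resize(c[180:320,240:500],None,fx=3,fy=3,interpolation=2)]
cv2.imwrite('pics/ct.png',tiles[0][:,:,::-1])
c=load('scene0')['image'];cv2.imwrite('pics/cs.png',cv2.resize(c[200:375,145:400],None,fx=3,fy=3,interpolation=2)[:,:,::-1])
E
```

```text
top0 yellow 309 [304.6 272.5] [[304.6, 272.5], [16.4, 18.8]] 81.9
top0 red 417 [375.8 255.3] [[383.7, 255.1], [24.2, 44.2]] 74.7
top0 red 44 [400.3 257.8] [[399.9, 257.8], [3.4, 14.6]] 76.0
top0 light 196 [378.3 255.2] [[378.1, 255.4], [13.8, 14.6]] 76.0
top0 light 168 [421.7 243.7] [[421.6, 243.8], [3.4, 46.8]] 74.1
top0 dark 871 [449.5 217. ] [[445.3, 213.5], [76.3, 39.2]] 45.6
top0 dark 330 [405.7 291.9] [[409.0, 290.5], [22.0, 55.0]] 0.0
top0 dark 294 [337.9 267.6] [[336.4, 267.6], [12.4, 28.4]] 74.1
top0 dark 286 [297.6 204.1] [[297.2, 206.8], [29.5, 27.3]] 82.9
scene0 yellow 258 [328.3 237.4] [[328.4, 237.3], [14.0, 21.5]] 61.7
scene0 red 416 [267.4 312.4] [[263.9, 315.7], [15.1, 50.0]] 48.8
scene0 red 53 [249.5 315. ] [[249.7, 314.8], [3.3, 17.5]] 56.3
scene0 red 43 [239.  304.1] [[239.1, 304.1], [2.5, 16.1]] 56.3
scene0 red 27 [238.7 322. ] [[239.1, 321.5], [10.5, 4.4]] 49.4
scene0 light 226 [263.6 292.7] [[263.4, 292.9], [13.6, 17.5]] 56.3
scene0 light 175 [219.9 316.9] [[220.9, 316.7], [4.4, 48.7]] 72.3
scene0 dark 1256 [375.  311.4] [[373.8, 310.3], [41.0, 50.3]] 10.0
scene0 dark 577 [303.3 240.2] [[301.5, 236.0], [39.5, 23.7]] 71.6
scene0 dark 452 [174.5 333.8] [[174.6, 333.2], [11.6, 47.2]] 72.3
scene0 dark 408 [316.7 279.2] [[319.7, 289.3], [50.9, 66.3]] 46.2
```

View pics/ct.png

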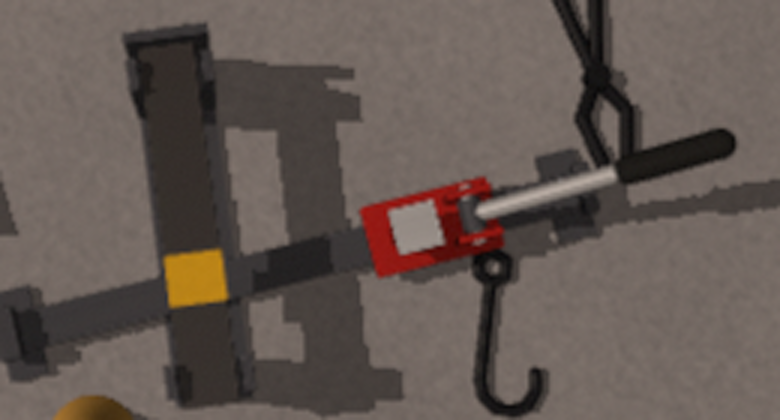

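View pics/cs.png

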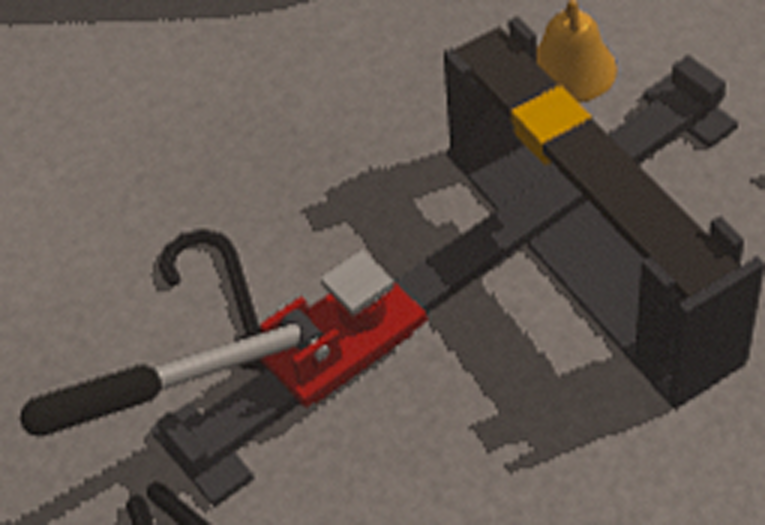

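Crops: the yellow band's top face is at (304.6,272.5) top and about (329,239) scene. The grip runs from about (446,236) to (485,227) in the top view. The hook eye lies at about (404,268) near the jack, and the tong tip lies under the grip.

Run:
```python
from m import *
T,S=load('top0'),load('scene0')
for c,b in((T,(290,255,320,290)),(S,(305,220,350,260))):
    h=cv2.cvtColor(c['image'],cv2.COLOR_RGB2HSV).astype(int)
    m=(h[...,1]>150)&(h[...,0]>12)&(h[...,0]<35)
    v=h[...,2][b[1]:b[3],b[0]:b[2]][m[b[1]:b[3],b[0]:b[2]]];print(np.percentile(v,[2,10,20,30,50,90]))
    for th in(100,170): 
        for q in comps(c,(m&(h[...,2]>th)).astype(np.uint8),b,1): print(th,q[0],q[1],q[2])
r1=comps(T,masks(T)['dark'].astype(np.uint8),(450,215,495,245),1)[0]; print('grip top',r1[:3])
P={'saddle':((378.1,255.3),(263.5,292.8)),'band':((304.6,272.5),(329,238.8)),'grip':(r1[1],(174.6,333.3))}
for k,(a,b) in P.items(): print(k,*tri(T,a,S,b))
for z in(70,):print('sad',onz(T,(378.1,255.3),z),onz(S,(263.5,292.8),z))
print('band',onz(T,(304.6,272.5),104),onz(S,(329,238.8),104))
# rail edges: red base corner line direction, shaft line
sh=[q for q in comps(T,masks(T)['light'].astype(np.uint8),(225,180,510,320),2)][1][3]
print('shaft line',cv2.fitLine(sh,2,0,.01,.01).ravel())
# rail end stops
print('rail ends', onz(T,(247,291),30),onz(T,(430,243),30))
```

```text
[112. 145. 167. 184. 186. 188.]
100 353 [304.8 272.4] ((304.7231140136719, 272.28466796875), (17.86100196838379, 19.72152328491211), 82.87498474121094)
170 277 [304.9 272.2] ((304.8475646972656, 272.1280517578125), (15.460415840148926, 17.779476165771484), 83.6598129272461)
[ 77.   86.   96.  108.  145.  184.7]
100 441 [333.  233.5] ((335.1013488769531, 232.64187622070312), (17.204652786254883, 37.315494537353516), 54.462318420410156)
170 241 [328.2 237.5] ((328.4000244140625, 237.30001831054688), (13.416407585144043, 21.913463592529297), 63.43495178222656)
grip top (354, array([465.5, 230.7]), ((467.0, 227.5), (25.0, 34.0), 90.0))
saddle [553.73250573 -89.38532574  72.07114558] 1.5724260475531222
band [512.65021693  72.00433799 103.1104661 ] 0.11165232557293302
grip [ 601.60059285 -265.24482281  125.51908597] 0.07266998238142441
sad [554.24873682 -88.93878912  70.        ] [551.86724327 -89.66440214  70.        ]
band [512.61217894  72.03381049 104.        ] [513.35623171  71.56693615 104.        ]
shaft line [ 9.6179521e-01 -2.7376994e-01  4.2169049e+02  2.4373215e+02]
rail ends [474.63590509 204.19549943  30.        ] [ 588.05418327 -214.33155186   30.        ]
```

```bash
cat >> h.py <<'E'
from scipy.spatial.transform import Rotation as Ro
A=np.radians(14.9); u=np.array([-np.sin(A),np.cos(A),0])
def ori(s=1):
    x=s*u; z=np.array([0,0,-1.]); return Ro.from_matrix(np.c_[x,np.cross(z,x),z]).as_rotvec()
E
python3 - <<'E'
from h import *
g=np.array([600.5,-264,215])
for s in(1,-1): print(s,arm.inverse_kinematics(g,ori(s)))
s=max((1,-1),key=lambda s:-abs(arm.inverse_kinematics(g,ori(s))[5]) )
print(s); arm.move_ptp(g,ori(s)); print(arm.sense()['position'],arm.sense()['ft_force'],arm.sense()['t'])
shot('wrist','w1')
E
```

```text
1 [-5.45989571e-01  3.88103128e-01  1.34346184e+00 -4.44089210e-16
  1.41002769e+00 -8.06043629e-01]
-1 [-5.45989571e-01  3.88103128e-01  1.34346184e+00 -8.88178420e-16
  1.41002769e+00  2.33554902e+00]
1
[ 600.86483096 -263.00394434  215.07630024] [ 0.73720148 -0.14558499  0.17445897] 3.2583
```

View pics/w1.png

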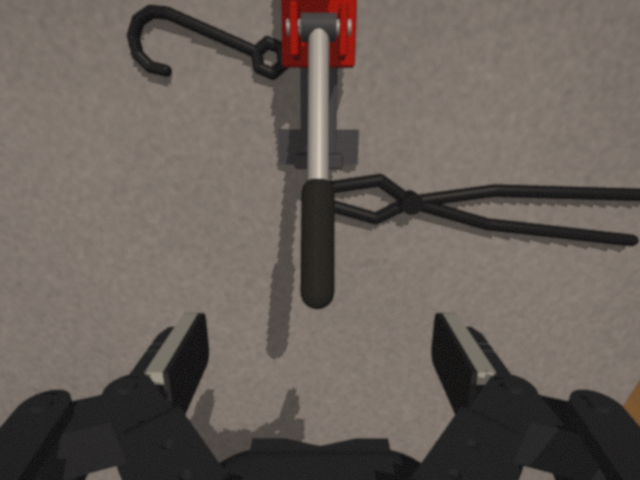

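The wrist view has the handle upright in the image, with the grip from (318,180) to (317,307) and the shaft at x≈318, so the heading matches the rail. I'll triangulate the grip against the scene view.

Run:
```python
from m import *
W,S,T=load('w1'),load('scene0'),load('top0')
q=comps(W,(W['image'].max(2)<60).astype(np.uint8),(290,182,345,320),1)[0]; print(q[:3])
# grip ends: shaft junction & tip, seen in wrist/scene
print('junction',*tri(W,(318,181),S,(197,325.5)))
print('tip',*tri(W,(317.5,307),S,(153,339)))
print('mid',*tri(W,(317.7,243),S,(174.6,333.3)), *tri(T,(465.5,231.7),W,(317.7,243)))
print(onz(W,(317.7,243),119), 'hinge~54', onz(W,(319,27),60))
```

```text
(4253, array([318.6, 240.7]), ((322.5, 245.0), (126.0, 43.0), 90.0))
junction [ 590.39940985 -227.35092992  106.84281637] 1.3667092143476327
tip [ 608.38470306 -298.45865717  142.11829952] 1.336324201184917
mid [ 599.43428712 -264.69453651  121.98504588] 1.4400589620940474 [ 599.52210201 -264.25081553  124.65993219] 2.217337424214612
[ 599.92602096 -264.9918945   119.        ] hinge~54 [ 565.67429346 -133.98225793   60.        ]
```

Run:
```python
from h import *
P=lambda: print(arm.sense()['t'],arm.sense()['position'].round(1),arm.sense()['ft_force'].round(1),round(arm.sense()['gripper_width'],1))
arm.set_gripper(50)
g=np.array([599.7,-264.6,101.])
arm.movel(g,velocity=120); P()
arm.set_gripper(0,60); P()
p=arm.sense()['position']
arm.movel(p+u*100,velocity=100);P()
arm.movel(p+u*166,velocity=80);P()
arm.sleep(.3);P()
shot('scene','s2');shot('top','t2');shot('wrist','w2')
a=load('s2')['image'][200:375,145:400];b=load('t2')['image'][180:320,240:500]
v=np.zeros((600,520,3),np.uint8)
a=cv2.resize(a,None,fx=1.8,fy=1.8,interpolation=2);b=cv2.resize(b,None,fx=2,fy=2,interpolation=2)
v[:a.shape[0],:a.shape[1]]=a;v[-b.shape[0]:,:b.shape[1]]=b
cv2.imwrite('pics/c2.png',v[:,:,::-1])
```

```text
4.85 [ 600.5 -265.1  102.2] [-0.3  0.4  0.4] 49.8
5.2167 [ 599.8 -265.2  102.2] [-2.5 -1.7  3.9] 19.9
6.3583 [ 574.1 -167.6  101.8] [0.6 1.9 3.8] 20.3
7.3333 [ 557.3 -103.8  102.2] [3.7 2.9 2.5] 20.4
7.6333 [ 557.5 -104.7  102.2] [3.8 3.  2.6] 20.2
```

View pics/c2.png

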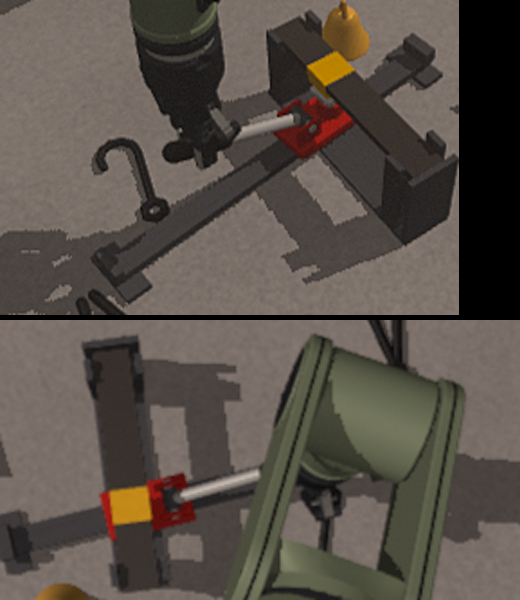

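View pics/w2.png

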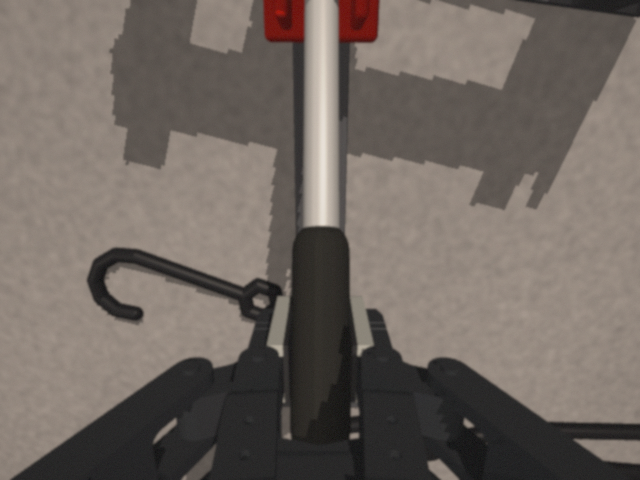

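The jack is under the bar, with the handle still up (shaft 318..322 in the wrist view) and the grip between the pads. Now I'll measure the saddle against the pad and check that the hook hasn't shifted.

Run:
```python
from m import *
for a,b,z,box in(('top0','t2',30,(270,230,420,300)),('scene0','s2',30,(220,240,350,340))):
    R=[]
    for n in(a,b):
        c=load(n); h=cv2.cvtColor(c['image'],cv2.COLOR_RGB2HSV).astype(int)
        m=((h[...,0]<6)|(h[...,0]>174))&(h[...,1]>150)&(h[...,2]>50)
        pts=np.vstack([q[3] for q in comps(c,m.astype(np.uint8),box,6,8)])
        W=np.array([onz(c,p,z) for p in pts]); al=W@u; pe=W@[np.cos(A),np.sin(A),0]
        R.append((np.percentile(al,[0,1,2,98,99,100]).round(1),np.percentile(pe,[1,99]).round(1)));print(n,*R[-1])
# saddle side still visible? yellow band
for n in('top0','t2','scene0','s2'):
    c=load(n);h=cv2.cvtColor(c['image'],cv2.COLOR_RGB2HSV).astype(int)
    b=(290,255,320,290) if 't' in n[0] else (305,226,345,252)
    q=comps(c,((h[...,1]>150)&(h[...,0]>18)&(h[...,0]<32)&(h[...,2]>165)).astype(np.uint8),b,1)[0];print(n,q[:2])
for n in('scene0','s2'):
    c=load(n);q=comps(c,(c['image'].max(2)<48).astype(np.uint8),(190,270,226,312),2)
    print('hook',n,[(x[0],x[1],x[3].min(0),x[3].max(0)) for x in q])
a=load('scene0')['image'][255:335,185:265];b=load('s2')['image'][255:335,185:265]
d=load('s2')['image'][225:285,280:355]
v=np.hstack([cv2.resize(k,(260,260),interpolation=2) for k in(a,b)]+[cv2.resize(d,(280,260)[::1],interpolation=2)])
cv2.imwrite('pics/c3.png',v[:,:,::-1])
```

```text
top0 [-298.7 -297.1 -296.2 -197.9 -197.2 -196.5] [485.1 539.8]
t2 [-131.  -129.9 -129.3  -32.   -31.4  -30.9] [486.2 540.5]
scene0 [-297.7 -296.3 -295.5 -198.6 -197.1 -195.6] [471.9 542.1]
s2 [-132.9 -132.1 -131.2  -51.8  -50.6  -47.6] [472.1 543. ]
top0 (289, array([304.7, 272.3]))
t2 (288, array([304.9, 272.4]))
scene0 (253, array([328.3, 237.3]))
s2 (255, array([328.2, 237.3]))
hook scene0 [(207, array([213. , 286.4]), array([198., 277.], dtype=float32), array([225., 306.], dtype=float32))]
hook s2 [(209, array([212.9, 286.5]), array([198., 277.], dtype=float32), array([225., 306.], dtype=float32))]
```

View pics/c3.png

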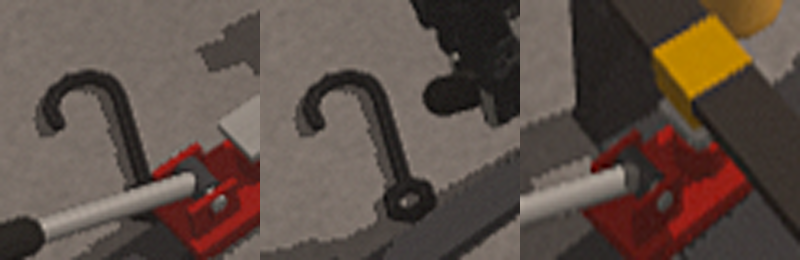

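Saddle to pad needed 165.7–166.4 mm along the rail. The TCP moved 166.0 mm, and the base moved about 166 mm in the top view (164.5 in the scene view). The bar and hook are unmoved, and the tile shows the saddle under the yellow pad. Next I press along the arc.

Run:
```python
from h import *
def P(*a):
    s=arm.sense();print(*a,round(s['t'],2),s['position'].round(1),s['ft_force'].round(1),round(s['gripper_width'],1),flush=True); return s
arm.set_gripper(0,90); s=P('grip')
p=np.array([557.3,-104.5,102.2]); f=lambda th:p-u*150*(np.cos(th)-np.cos(.45))+[0,0,150*(np.sin(th)-np.sin(.45))]
for th in(.37,.3,.23,.16,.1,.05,.02):
    arm.movel(f(th),velocity=50); s=P(th)
    if s['ft_force'][2]>35: break
arm.sleep(.3);P()
shot('scene','s3');shot('top','t3')
a=load('s3')['image'][200:375,145:400];b=load('t3')['image'][180:320,240:500]
v=np.zeros((600,560,3),np.uint8)
a=cv2.resize(a,None,fx=1.8,fy=1.8,interpolation=2);b=cv2.resize(b,None,fx=2,fy=2,interpolation=2)
v[:a.shape[0],:a.shape[1]]=a;v[-b.shape[0]:,:b.shape[1]]=b
cv2.imwrite('pics/c4.png',v[:,:,::-1])
```

```text
grip 8.0 [ 557.6 -104.8  102.3] [3.1 3.  3.6] 19.5
0.37 8.39 [ 558.9 -109.6   91.8] [2.8 2.  7.2] 19.5
0.3 8.75 [ 559.9 -113.1   82.9] [ 0.1  2.5 12.5] 19.6
0.23 9.11 [ 560.9 -116.8   72.8] [ 0.  -0.8 11.7] 19.7
0.16 9.47 [ 561.5 -119.    62.8] [ 0.3 -1.8 13.5] 19.8
0.1 9.8 [ 561.8 -120.2   53.6] [ 0.7 -0.5 10.5] 20.0
0.05 10.1 [ 562.  -120.8   46.1] [ 1.3 -0.4 11.5] 19.6
0.02 10.35 [ 562.  -120.8   41.9] [ 0.1 -1.3 13. ] 19.8
10.65 [ 562.  -120.7   42.1] [ 1.2 -1.2 13.2] 19.5
```

View pics/c4.png

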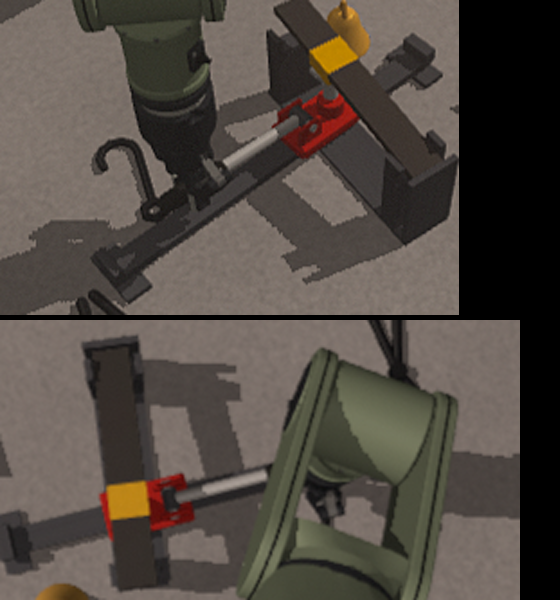

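The free end is up and the heel is still in its rest. The force is only 13 N, so the stop isn't felt yet; I'll creep down until it rises.

Run:
```python
from h import *
from m import comps
def P(*a):
    s=arm.sense();print(*a,round(s['t'],2),s['position'].round(1),s['ft_force'].round(1),round(s['gripper_width'],1),flush=True); return s
q=np.array([562.0,-121.0,41.2])
for i in range(8):
    q[2]-=1; arm.movel(q,velocity=10); arm.sleep(.1); s=P(i)
    if s['ft_force'][2]>28: break
arm.sleep(.5);P()
shot('scene','s4');shot('top','t4')
for n in('t2','t4'):
    c=load(n); h=cv2.cvtColor(c['image'],cv2.COLOR_RGB2HSV).astype(int)
    m=((h[...,0]<6)|(h[...,0]>174))&(h[...,1]>150)&(h[...,2]>50)
    pts=np.vstack([k[3] for k in comps(c,m.astype(np.uint8),(270,230,420,300),6,8)])
    W=np.array([onz(c,p,30) for p in pts]); print(n,np.percentile(W@u,[0,1,2,98,99,100]).round(1))
B=[]
for n,b in(('t4',(285,250,325,295)),('s4',(305,210,345,245))):
    c=load(n);h=cv2.cvtColor(c['image'],cv2.COLOR_RGB2HSV).astype(int)
    k=comps(c,((h[...,1]>150)&(h[...,0]>18)&(h[...,0]<32)&(h[...,2]>165)).astype(np.uint8),b,1)[0];print(n,k[:2]);B.append((c,k[1]))
print('band top',*tri(*B[0],*B[1]),'before',*tri(load('top0'),(304.7,272.3),load('scene0'),(328.3,237.3)))
a=load('s4')['image'][190:340,200:400];cv2.imwrite('pics/c5.png',cv2.resize(a,None,fx=4,fy=4,interpolation=2)[:,:,::-1])
```

```text
0 11.22 [ 562.3 -122.    42. ] [-0.   1.3 12.8] 19.7
1 11.57 [ 562.2 -122.    41.1] [-1.1  0.8 12.7] 19.8
2 11.93 [ 562.3 -122.    40.2] [-1.   0.7 14.2] 19.7
3 12.28 [ 562.4 -122.2   38.8] [ 0.9  1.2 10.9] 19.5
4 12.62 [ 562.4 -122.3   38.2] [-1.4  1.3 13.6] 19.6
5 12.97 [ 562.5 -122.3   37.9] [-2.8  1.4 17.6] 19.8
6 13.32 [ 562.6 -122.6   37.7] [-5.1  1.3 21.6] 19.6
7 13.68 [ 562.7 -123.    37.4] [-6.2  1.2 24.8] 19.9
14.18 [ 562.7 -122.9   37.4] [-5.3  0.8 25.2] 19.5
t2 [-131.  -129.9 -129.3  -32.   -31.4  -30.9]
t4 [-132.1 -131.  -130.3  -33.1  -32.5  -32. ]
t4 (291, array([304.7, 269.3]))
s4 (298, array([329.2, 229.5]))
band top [516.84987396  70.67507983 134.48498252] 1.1006508423492694 before [512.49970254  71.15215299 107.84844602] 1.2841728084725972
```

View pics/c5.png

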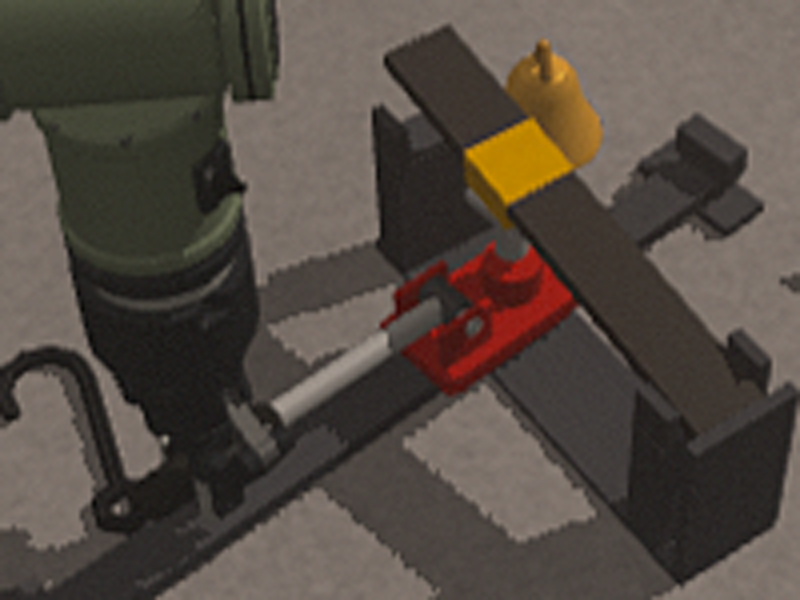

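Run:
```python
from h import *
s=arm.sense();print(s['t'],s['position'],s['ft_force']);arm.job_done()
```

```text
14.275 [ 562.71942076 -122.94484766   37.37494465] [-6.3918454   0.25316848 24.68482309]
the job is handed in; nothing more can be done
```

I slid the jack under the yellow pad with the handle up, then pressed the handle to its stop. I handed the job in at 14.3 s, still gripping and holding it down. I pinched the grip from above and dragged the jack 166 mm along the rail, then swung the handle down its arc.

**Last checks:**
- **Handle at its stop:** the downward push rose from about 13 N to 25 N over the last millimetre, with the TCP held at z = 37.4 mm.
- **Bar lifted:** the pad rose about 27 mm by two-view triangulation, where about 24 mm was expected. The picture shows the free end well clear of its rest and the heel still in the other rest.
- **Saddle under the pad:** I needed 165.7–166.4 mm of travel. The base moved about 166 mm in the top view but 164.5 mm in the scene view, and it drifted about 1 mm back while I pressed. The saddle should be within about 1–3 mm of centre.
- **Hook:** it measured unmoved after the slide and looked the same in the last picture.
- **Bell, tongs and shovel:** I never went near them, but I did not measure them again.

**Disagreements:** the band height triangulated at 108 mm with the masked points, against 103 mm with hand-picked points and 104 mm in the text. The grip height came out at 122–125 mm against 119 mm. Neither affected the job.

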